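# Close the ink drum's filling port at the pen fair

### The job

Close the filling port on top of the steel ink drum: stand the orange plug in the mouth of the coupler, press it home with a firm push of about 20 N, past the tight lip of the seal and onto the gasket, then swing the coupler's two cam arms down together, keeping them level with each other, until both hang straight down flat against the coupler and the plug is locked. Go by feel and do not ram or force the plug or the arms, let go at the end, and leave the other things on the stand where they are.

Things in the scene. Friction and masses are not known exactly. Their poses are not given: they have to be found in the camera images.
- plug: Orange dust plug, 56 mm tall, 0.1 kg, upright on the drip tray. Origin: underside centre, z up. Tip 36 mm across, groove from 8 to 28 mm up, 36 mm shank to 37 mm, ribbed head 30 mm across from 37 to 56 mm: grip it there. In the coupler its underside meets the lip seal 24.5 mm below the rim; the lip takes 12 N and slides 5 mm; then the gasket, 9 N/mm: 18 to 28 N is home.
- coupler: Foot of the fixed aluminium coupler: lock nut on the drum lid (105 mm above the table, 208 mm across). Origin: on the axis at the lid, z up. The coupler head, 50 mm across, stands on a threaded pipe and is not tracked: its mouth rim (38 mm bore, chamfered, facing up) is 75 to 91 mm above the origin. Cam pins 12 mm below the rim, at y = +24 and -24 mm; arms swing in the y-z plane.
- cam_left (a joint): Angle of the left (+y) cam arm, rad: 0 = straight down, locked (stop), 1.57 = level outward, up to 1.95; stays where left. Brass bar 12 x 5 mm, ends 55 mm from the pin; when closed its outer face is 33 mm from the axis (66 mm over both arms). From about 0.9 its cam draws the plug down: squeezed 20 mm below the pins each arm takes 8 to 15 N, never over 22 N. If the plug is not home it jams at 0.9.
- cam_right (a joint): Angle of the right (-y) cam arm, mirror image of the left. An open gripper (fingers 80 mm or more apart, lined up with the two arms) can straddle the plug's head, push both arms down at once and squeeze them together. By 0.5 rad of one arm the other must be below 1.2. With the plug home its head top is 24 to 27 mm above the rim (36 to 39 mm above the pins).
- seal: spare black rubber seal ring, 38 mm across, 6 mm thick, lying on the drip tray; a bystander; origin at its underside centre
- cup: white paper coffee cup, 80 mm across, 98 mm tall; a bystander; origin at its underside centre
- ink_blue: small blue ink bottle with a black cap, 58 mm across, 58 mm tall; a bystander; origin at its underside centre
- ink_red: small red ink bottle with a black cap, 58 mm across, 58 mm tall; a bystander; origin at its underside centre
- loupe: black eye loupe standing on the table, 38 mm across, 40 mm tall; a bystander; origin at its underside centre
- pen: dark red fountain pen lying on the table, 138 mm long, 15 mm thick; a bystander; origin under its middle, x along it

How it is judged:
By the outcome, as a careful person would: the job done as asked, in the order asked, and still so for the second after the job is handed in, with the robot touching nothing.
It also fails if it takes over 72 s, if anything falls off the work surface, if the arm or the gripper's body presses on something with over 40 N, if the wrist force passes 120 N, or if a joint passes its speed limit or range.

### The arm

A 6-joint arm with a two-finger parallel gripper is mounted at the origin on the work surface. World frame = base frame: x ahead of the robot, y to its left, z up, the work surface at z = 0. Lengths are in m, angles in rad, forces in N, time in s.
With the tool pointing down it reaches from about 0.225 to 0.875 m from the base axis. Payload 3.4 kg.
Tool frame: the origin (TCP) lies at the very end of the fingers, on their centre line; the grasp point (between the pads) lies behind it (manip.grasp_offset is the z of the grasp point in the tool frame, in m); z points along the fingers, y is the line along which they close (so a half turn about z gives the same grasp; the last joint's range is limited). The gripper opens to 85 mm and grips with 20 to 120 N. Pads are 22 mm wide; open, the fingers measure 114 mm over their backs; the gripper's body (76 mm by 85 mm) begins 54 mm behind the grasp point. The pads swing forward as they close: fully open they stand 13 mm farther back than shut.
Start: joints at [1.029, 0.276, 1.505, -0, 1.361, -0.121], TCP at [0.235, 0.525, 0.231] pointing down, gripper open.
Joint ranges: [-2.89, 2.89], [-0.75, 2.08], [0.22, 2.7], [-1.18, 4.32], [0.11, 2.71], [-2.7, 2.7]. Speed limits (rad/s): [2.57, 2.57, 3.14, 3.14, 3.14, 3.14].

### API

Orientations are given as a unit quaternion [w, x, y, z].
In Python, from rig import manip gives the robot as it stands.
- The arm moves only by the shell command python3 -m pendant 'ROWS' [FORCE]. ROWS is JSON, a list of rows, each an object of numbers: "dx", "dy", "dz": the shift along the tool's x, y, z in m; "rx", "ry", "rz": the turn, a rotation vector about the tool's x, y, z in degrees; "hand": the finger opening in m, from 0 to 0.0854. In form: [{"dx": .., "dy": .., "dz": .., "rx": .., "ry": .., "rz": .., "hand": ..}, ...]. A call has 1 to 12 rows; each row shifts and turns the commanded pose from where the row before left it, along the tool's axes as they then stand; what a row does not reach is not made up. A row lasts 1/12 s, in which the tool goes at most 41.7 mm and 7.16 degrees, less where a joint would pass 70% of its speed; a pose out of reach is approached as far as the arm can. A call is refused whole if a number of a shift passes 0.0417 or a number of a turn 7.16, either way. A call with a gripper value outside its range is refused whole. The fingers move at their own pace and stop on an object; FORCE is the grip in N (left out, the last holds). Time passes only in rows, so rows that do not move let the fingers close. It gives the time, the measured TCP pose, the force, the opening and the grip force at its end, in the units of the state.
- manip.get_state(): the state, without advancing time (a new reading comes with each control period).
- manip.get_image(name): name is "side" or "top"; returns a dict with "frame" (420x560x3 uint8, red, green, blue), "fx", "fy", "cx", "cy" (pixels), "distortion" ([k1, k2, p1, p2, k3] as OpenCV has them; the pictures are not rectified), "position" and "attitude" of the camera in the world. Camera axes: x right, y up, looking along -z (the intrinsics and any distortion apply to the point x, -y, -z); pixel columns grow to the right and rows downward; lengths in m; the calibration is good to about 2 mm. A picture is of the moment at which its call begins. There is no depth.
- manip.sign_off(): hands the job in; it is judged then, once.
The state is a dict: "clock": time; "qpos": joint angles; "qd": joint speeds; "effort": joint torques, N m; "position": TCP position; "ee_rot": TCP orientation; "contact_force": force on the tool from outside, world axes, zero at the start; "moment": the same for the moment, N m; "width": finger opening in m; "gripper_force": force on a finger pad.
Only numpy, scipy, OpenCV 4.12 (cv2) and the standard library are available. Lean on these libraries where they do the work, as an engineer would, in place of code of your own. Each camera call takes 0.05 s, during which the arm holds its last target. There are 200 camera calls.

## Working session

There is one attempt and no reset: what is moved stays moved. The work goes in short steps, Python scripts to look and compute and a shell command to move; the robot and the scene stay as the last step left them, time stands still between calls to the robot, and variables do not carry over. Pictures are saved under pics/ and viewed, at most 10 in all, crops included, and the job is handed in when it is done.

```bash
mkdir -p pics; cat > h.py <<'E'
import numpy as np, cv2
from rig import manip
from scipy.spatial.transform import Rotation as R
def rot(q): return R.from_quat([q[1],q[2],q[3],q[0]]).as_matrix()
def cam(im):
    K=np.array([[im['fx'],0,im['cx']],[0,im['fy'],im['cy']],[0,0,1.]])
    return K,np.array(im['distortion'],float),np.array(im['position']),np.array(im['attitude'])
def att(a):
    a=np.asarray(a); return a if a.shape==(3,3) else rot(a)
F=np.diag([1.,-1,-1])
def proj(im,P):
    K,d,p,a=cam(im); Rc=F@att(a).T
    return cv2.projectPoints(np.atleast_2d(np.array(P,float)),cv2.Rodrigues(Rc)[0],-Rc@p,K,d)[0][:,0]
def ray(im,uv):
    K,d,p,a=cam(im)
    n=cv2.undistortPoints(np.array([[uv]],float),K,d)[0,0]
    v=att(a)@F@np.array([n[0],n[1],1]); return p,v/np.linalg.norm(v)
def atz(im,uv,z):
    p,v=ray(im,uv); return p+v*(z-p[2])/v[2]
def tri(a,ua,b,ub):
    p,v=ray(a,ua);q,w=ray(b,ub)
    s=np.linalg.lstsq(np.c_[v,-w],q-p,rcond=None)[0]
    x=p+v*s[0];y=q+w*s[1]; return (x+y)/2,np.linalg.norm(x-y)
E
python3 - <<'E'
from h import *
import pickle
ims={n:manip.get_image(n) for n in('side','top')}
pickle.dump(ims,open('i0.pkl','wb'))
for n,i in ims.items():
    cv2.imwrite(f'pics/{n}0.png',i['frame'][:,:,::-1]); print(n,{k:v for k,v in i.items() if k!='frame'})
print(manip.get_state(), manip.grasp_offset)
E
```

```text
side {'fx': 470.700130950263, 'fy': 470.700130950263, 'cx': 275.68728968663237, 'cy': 214.09873697318585, 'distortion': array([-0.15722496,  0.        ,  0.        ,  0.        ,  0.        ]), 'position': array([ 0.45183611, -0.6007973 ,  0.59997163]), 'attitude': array([ 0.88953268,  0.44747701, -0.04972129, -0.07761266])}
top {'fx': 431.098928335454, 'fy': 431.098928335454, 'cx': 277.5356477829013, 'cy': 211.36130770716073, 'distortion': array([-0.0495724,  0.       ,  0.       ,  0.       ,  0.       ]), 'position': array([0.53385633, 0.00582383, 1.02655044]), 'attitude': array([ 0.70769715,  0.03148145, -0.01922775, -0.70555224])}
{'clock': 0.1, 'qpos': array([ 1.02900235e+00,  2.76595519e-01,  1.50600337e+00, -1.32301434e-05,
        1.36069827e+00, -1.21020116e-01]), 'qd': array([ 0.00028457, -0.00237849, -0.00247886,  0.00014551,  0.00048453,
       -0.00099283]), 'effort': array([ 1.09948392e-03, -4.17697513e+01, -2.46407586e+01, -8.55138774e-05,
        5.82802677e-03,  3.30504417e-05]), 'position': array([0.23464797, 0.52443637, 0.2304911 ]), 'ee_rot': array([-2.71184476e-04,  2.08836881e-01,  9.77950117e-01, -8.07983018e-04]), 'contact_force': array([ 0.07575681,  0.11452542, -0.45120531]), 'moment': array([-0.05066942,  0.00048403, -0.04370004]), 'gripper_force': 0.0, 'width': 0.08562249524896412} -0.0187
```

View pics/side0.png

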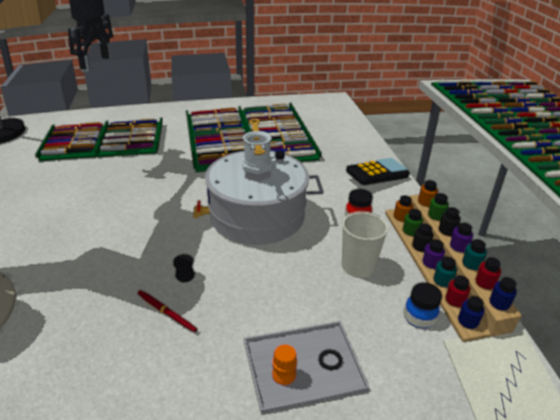

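View pics/top0.png

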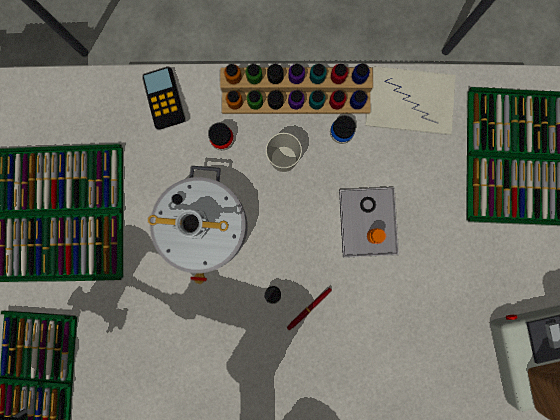

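The side view shows the plug at about (285,365) and the coupler mouth at about (258,138). In the top view the plug is at about (377,236), the coupler mouth at (190,223), and the brass arms reach out to (152,220) and (224,226). I'll zoom in on these.

```bash
python3 - <<'E'
from h import *
import pickle
ims=pickle.load(open('i0.pkl','rb'))
def crop(n,x,y,w,h,k): return cv2.resize(ims[n]['frame'][y:y+h,x:x+w,::-1],None,fx=k,fy=k,interpolation=cv2.INTER_CUBIC)
a=np.hstack([crop('side',220,110,80,60,5),crop('top',140,180,100,75,4)])
b=np.hstack([crop('side',245,330,80,60,5),crop('top',345,200,80,60,5)])
cv2.imwrite('pics/z0.png',np.vstack([a,b]))
for n in ims:
    f=ims[n]['frame']; h=cv2.cvtColor(f,cv2.COLOR_RGB2HSV)
    m=((h[...,0]<14)&(h[...,1]>200)&(h[...,2]>110)).astype('uint8')
    r=(slice(335,395),slice(260,310)) if n=='side' else (slice(220,255),slice(360,395))
    ys,xs=np.nonzero(m[r]); ys+=r[0].start; xs+=r[1].start
    print(n,len(xs),xs.min(),xs.max(),ys.min(),ys.max(),xs.mean(),ys.mean())
E
```

```text
side 49 273 295 345 383 283.46938775510205 361.9591836734694
top 57 367 385 229 242 375.57894736842104 236.35087719298247
```

View pics/z0.png

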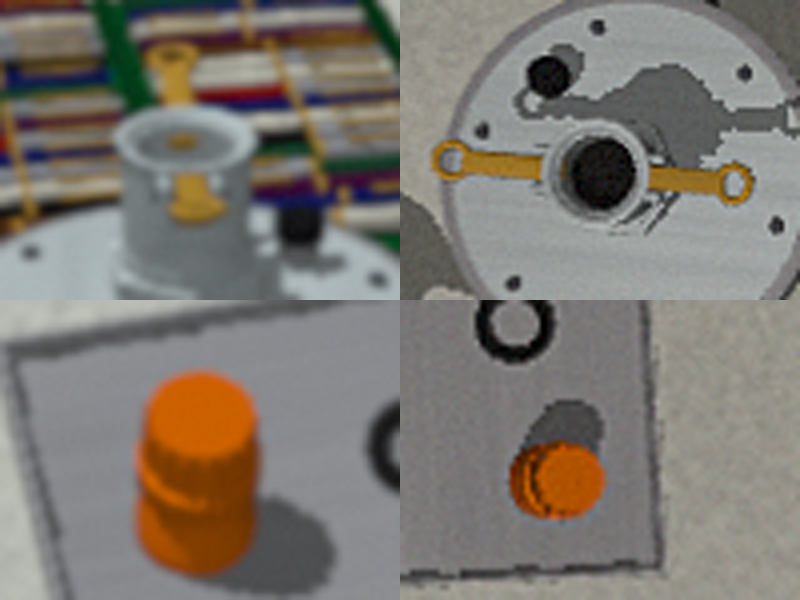

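The zoom puts the rim centre at side (257.4,137.4) and top (190,223.5). The plug's head top is at side (285.4,353.2) and top (379,236). The arm tips are at top (153,220) and (224,226). Next I triangulate these and check them with overlays.

```bash
cat >> h.py <<'E'
def circ(c,r,n=60):
    t=np.linspace(0,2*np.pi,n); return np.c_[c[0]+r*np.cos(t),c[1]+r*np.sin(t),np.full(n,c[2])]
E
python3 - <<'E'
from h import *
import pickle
ims=pickle.load(open('i0.pkl','rb')); S,T=ims['side'],ims['top']
c,e=tri(S,(257.4,137.4),T,(190,223.5)); print('rim',c,e)
p,e2=tri(S,(285.4,353.2),T,(379,236)); print('plug',p,e2)
print('plug at .058', atz(S,(285.4,353.2),.058),atz(T,(379,236),.058))
L=atz(T,(153,220),c[2]-.012); Rr=atz(T,(224,226),c[2]-.012); print(L,Rr,np.degrees(np.arctan2(*(L-Rr)[:2])))
# lid circle in the top view -> axis
print('foot from rim', c[:2])
def ov(n,x,y,w,h,k,curves):
    f=cv2.resize(ims[n]['frame'][y:y+h,x:x+w,::-1],None,fx=k,fy=k,interpolation=cv2.INTER_CUBIC)
    for P,col in curves:
        q=((proj(ims[n],P)-[x,y]+.5)*k).astype(int)
        cv2.polylines(f,[q.reshape(-1,1,2)],False,col,1)
    return f
cc=[(circ(c,.025),(0,0,255)),(circ(c,.019),(255,0,0)),(circ([c[0],c[1],.105],.104),(0,200,0))]
z=p[2]
pc=[(circ(p,.015),(255,0,0)),(circ([p[0],p[1],z-.056],.018),(0,255,0))]
cv2.imwrite('pics/z1.png',np.vstack([np.hstack([ov('side',200,110,120,90,3.34,cc)[:300,:400],ov('top',140,175,110,83,3.64,cc)[:300,:400]]),np.hstack([ov('side',245,330,80,60,5,pc),ov('top',345,200,80,60,5,pc)])]))
E
```

```text
rim [0.57077336 0.19166098 0.18786149] 0.0018399431731777466
plug [ 0.54913505 -0.20517947  0.05703494] 0.0010137329860791901
plug at .058 [ 0.54946464 -0.20595015  0.058     ] [ 0.54862127 -0.20487685  0.058     ]
[0.5770937  0.26900023 0.17586149] [0.56565336 0.12658396 0.17586149] 4.592722022953048
foot from rim [0.57077336 0.19166098]
```

View pics/z1.png

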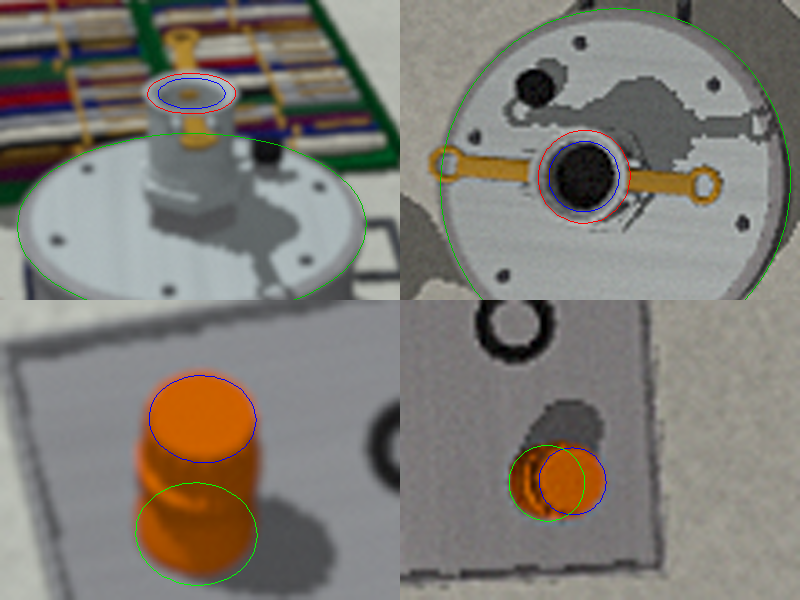

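The overlays fit. The rim is at (0.571, 0.192, 0.188), which is 83 mm above the lid. The plug is at (0.549, -0.205) with its top at z 0.057, and the arm axis is about 4.6° off world y. I turn first so the fingers close along the coupler's x, then translate.

```bash
cat >> h.py <<'E'
def go(target):
    s=manip.get_state(); Rm=rot(s['ee_rot']); d=Rm.T@(np.array(target)-s['position'])
    y=Rm[:,1]; print('pos',s['position'].round(4),'yaw_y',round(np.degrees(np.arctan2(y[1],y[0])),2),'tilt',Rm[:,2].round(3),'d_tool',d.round(4),'F',s['contact_force'].round(1),'t',s['clock'],'w',round(s['width'],4))
E
python3 -m pendant '[{"rz":7.05},{"rz":7.05},{"rz":7.05},{"rz":7.05},{"rz":7.05},{"rz":7.05},{"rz":7.05},{"rz":7.05},{"rz":7.05},{"rz":7.05}]' 60; python3 -c "
from h import *
go([.549,-.205,.23])"
```

```text
pos [0.2346 0.5244 0.2305] yaw_y 65.89 tilt [-0.001 -0.001 -1.   ] d_tool [-0.5849 -0.5374  0.0013] F [ 0.1  0.1 -0.5] t 0.1 w 0.0856invalid input
```

```bash
python3 -m pendant '[{"dx":0,"dy":0,"dz":0,"rx":0,"ry":0,"rz":7.05,"hand":0.085}]' ; echo; python3 -m pendant '[{"rz":7.05,"hand":0.085}]'; echo;  python3 -m pendant '[{"rz":7.05}]'; python3 -c "
from h import *
go([.549,-.205,.23])"
```

```text
clock: 0.18
position: [0.2347, 0.5245, 0.2307]
ee_rot: [-0.0, 0.27, 0.963, -0.001]
contact_force: [0.0, 0.1, -0.2]
width: 0.0849
gripper_force: 0.0


pos [0.2347 0.5245 0.2307] yaw_y 58.73 tilt [-0.001 -0.001 -1.   ] d_tool [-0.6473 -0.4604  0.0013] F [ 0.   0.1 -0.2] t 0.1833 w 0.0849invalid input
invalid input
```

Every row has to carry all the keys.

```bash
python3 -m pendant '[{"dx":0,"dy":0,"dz":0,"rx":0,"ry":0,"rz":7.04,"hand":0.085},{"dx":0,"dy":0,"dz":0,"rx":0,"ry":0,"rz":7.04,"hand":0.085},{"dx":0,"dy":0,"dz":0,"rx":0,"ry":0,"rz":7.04,"hand":0.085},{"dx":0,"dy":0,"dz":0,"rx":0,"ry":0,"rz":7.04,"hand":0.085},{"dx":0,"dy":0,"dz":0,"rx":0,"ry":0,"rz":7.04,"hand":0.085},{"dx":0,"dy":0,"dz":0,"rx":0,"ry":0,"rz":7.04,"hand":0.085},{"dx":0,"dy":0,"dz":0,"rx":0,"ry":0,"rz":7.04,"hand":0.085},{"dx":0,"dy":0,"dz":0,"rx":0,"ry":0,"rz":7.04,"hand":0.085},{"dx":0,"dy":0,"dz":0,"rx":0,"ry":0,"rz":7.04,"hand":0.085},{"dx":0,"dy":0,"dz":0,"rx":0,"ry":0,"rz":0,"hand":0.085}]' 60; python3 -c "
from h import *
go([.549,-.205,.23])"
```

```text
clock: 1.02
position: [0.2347, 0.5246, 0.2308]
ee_rot: [0.0, 0.735, 0.678, -0.0]
contact_force: [0.3, 0.6, -0.1]
width: 0.0846
gripper_force: 0.0
pos [0.2347 0.5246 0.2308] yaw_y -4.63 tilt [-0.001 -0.001 -1.   ] d_tool [-0.7018  0.3721  0.0013] F [ 0.3  0.6 -0.1] t 1.0167 w 0.0846
```

```bash
python3 -m pendant '[{"dx":-0.0292,"dy":0.0155,"dz":0,"rx":0,"ry":0,"rz":0,"hand":0.085},{"dx":-0.0292,"dy":0.0155,"dz":0,"rx":0,"ry":0,"rz":0,"hand":0.085},{"dx":-0.0292,"dy":0.0155,"dz":0,"rx":0,"ry":0,"rz":0,"hand":0.085},{"dx":-0.0292,"dy":0.0155,"dz":0,"rx":0,"ry":0,"rz":0,"hand":0.085},{"dx":-0.0292,"dy":0.0155,"dz":0,"rx":0,"ry":0,"rz":0,"hand":0.085},{"dx":-0.0292,"dy":0.0155,"dz":0,"rx":0,"ry":0,"rz":0,"hand":0.085},{"dx":-0.0292,"dy":0.0155,"dz":0,"rx":0,"ry":0,"rz":0,"hand":0.085},{"dx":-0.0292,"dy":0.0155,"dz":0,"rx":0,"ry":0,"rz":0,"hand":0.085},{"dx":-0.0292,"dy":0.0155,"dz":0,"rx":0,"ry":0,"rz":0,"hand":0.085},{"dx":-0.0292,"dy":0.0155,"dz":0,"rx":0,"ry":0,"rz":0,"hand":0.085},{"dx":-0.0292,"dy":0.0155,"dz":0,"rx":0,"ry":0,"rz":0,"hand":0.085},{"dx":-0.0292,"dy":0.0155,"dz":0,"rx":0,"ry":0,"rz":0,"hand":0.085}]'
python3 -m pendant '[{"dx":-0.0292,"dy":0.0155,"dz":0,"rx":0,"ry":0,"rz":0,"hand":0.085},{"dx":-0.0292,"dy":0.0155,"dz":0,"rx":0,"ry":0,"rz":0,"hand":0.085},{"dx":-0.0292,"dy":0.0155,"dz":0,"rx":0,"ry":0,"rz":0,"hand":0.085},{"dx":-0.0292,"dy":0.0155,"dz":0,"rx":0,"ry":0,"rz":0,"hand":0.085},{"dx":-0.0292,"dy":0.0155,"dz":0,"rx":0,"ry":0,"rz":0,"hand":0.085},{"dx":-0.0292,"dy":0.0155,"dz":0,"rx":0,"ry":0,"rz":0,"hand":0.085},{"dx":-0.0292,"dy":0.0155,"dz":0,"rx":0,"ry":0,"rz":0,"hand":0.085},{"dx":-0.0292,"dy":0.0155,"dz":0,"rx":0,"ry":0,"rz":0,"hand":0.085},{"dx":-0.0292,"dy":0.0155,"dz":0,"rx":0,"ry":0,"rz":0,"hand":0.085},{"dx":-0.0292,"dy":0.0155,"dz":0,"rx":0,"ry":0,"rz":0,"hand":0.085},{"dx":-0.0292,"dy":0.0155,"dz":0,"rx":0,"ry":0,"rz":0,"hand":0.085},{"dx":0,"dy":0,"dz":0,"rx":0,"ry":0,"rz":0,"hand":0.085}]'
python3 -c "
from h import *
go([.549,-.2052,.039])"
```

```text
clock: 2.02
position: [0.3928, 0.1593, 0.2313]
ee_rot: [-0.0, 0.733, 0.68, 0.0]
contact_force: [0.2, -0.4, 1.2]
width: 0.0851
gripper_force: 0.0
clock: 3.02
position: [0.5399, -0.1787, 0.2305]
ee_rot: [0.002, 0.735, 0.678, -0.001]
contact_force: [0.6, -0.1, 0.4]
width: 0.0849
gripper_force: 0.0
pos [ 0.5399 -0.1787  0.2305] yaw_y -4.56 tilt [ 0.002 -0.004 -1.   ] d_tool [-0.025   0.0108  0.1916] F [ 0.6 -0.1  0.4] t 3.0167 w 0.0849
```

```bash
python3 -m pendant '[{"dx":-0.025,"dy":0.0108,"dz":0,"rx":0,"ry":0,"rz":0,"hand":0.055},{"dx":0,"dy":0,"dz":0.03,"rx":0,"ry":0,"rz":0,"hand":0.055},{"dx":0,"dy":0,"dz":0.03,"rx":0,"ry":0,"rz":0,"hand":0.055},{"dx":0,"dy":0,"dz":0.03,"rx":0,"ry":0,"rz":0,"hand":0.055},{"dx":0,"dy":0,"dz":0.03,"rx":0,"ry":0,"rz":0,"hand":0.055},{"dx":0,"dy":0,"dz":0.02,"rx":0,"ry":0,"rz":0,"hand":0.055},{"dx":0,"dy":0,"dz":0.01,"rx":0,"ry":0,"rz":0,"hand":0.055},{"dx":0,"dy":0,"dz":0,"rx":0,"ry":0,"rz":0,"hand":0.055},{"dx":0,"dy":0,"dz":0,"rx":0,"ry":0,"rz":0,"hand":0.055},{"dx":0,"dy":0,"dz":0,"rx":0,"ry":0,"rz":0,"hand":0.055}]'
python3 - <<'E'
from h import *
go([.549,-.2052,.039])
ims={n:manip.get_image(n) for n in('side','top')}
def crop(n,x,y,w,h,k): return cv2.resize(ims[n]['frame'][y:y+h,x:x+w,::-1],None,fx=k,fy=k,interpolation=cv2.INTER_CUBIC)
cv2.imwrite('pics/z2.png',np.hstack([crop('side',225,270,130,130,3),crop('top',310,170,130,130,3)]))
E
```

```text
clock: 3.85
position: [0.5474, -0.1989, 0.0828]
ee_rot: [0.001, 0.734, 0.679, 0.001]
contact_force: [-1.2, 0.5, -0.4]
width: 0.0546
gripper_force: 0.0
pos [ 0.5474 -0.1989  0.0828] yaw_y -4.47 tilt [ 0.003 -0.001 -1.   ] d_tool [-0.0061  0.002   0.0438] F [-1.2  0.5 -0.4] t 3.85 w 0.0546
```

View pics/z2.png

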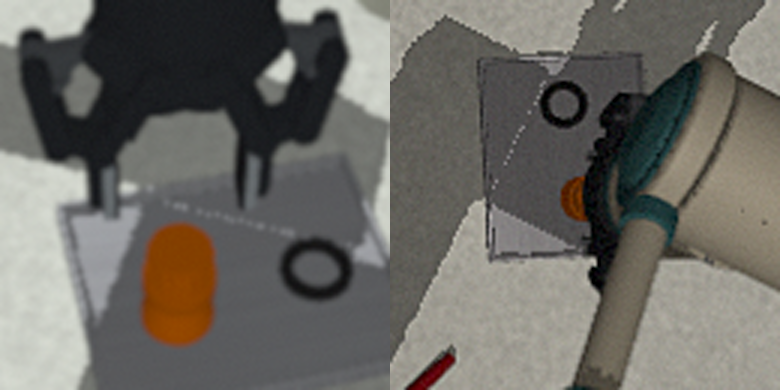

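The fingers straddle the plug. The finger ends are at side pixels of about (260,342) and (308,339), with the plug's head between and below them. From these I work out how far the finger ends recede.

```bash
python3 - <<'E'
from h import *
go([.549,-.2052,.039])
s=manip.get_state(); Rm=rot(s['ee_rot']); im=manip.get_image('side')
for dz in (0,-.003,-.006,-.009):
    print(dz,[proj(im,s['position']+Rm@np.array([x,y,dz]))[0].round(1).tolist() for x in (-.011,.011) for y in(-.0275,.0275)])
E
```

```text
pos [ 0.5474 -0.199   0.0831] yaw_y -4.49 tilt [ 0.003 -0.002 -1.   ] d_tool [-0.006   0.002   0.0441] F [ 0.1 -0.4  0.2] t 3.95 w 0.0551
0 [[264.3, 346.2], [304.5, 343.1], [262.9, 333.5], [302.1, 330.6]]
-0.003 [[264.3, 344.8], [304.6, 341.7], [262.9, 332.1], [302.2, 329.2]]
-0.006 [[264.3, 343.4], [304.7, 340.3], [262.9, 330.7], [302.4, 327.8]]
-0.009 [[264.3, 342.0], [304.9, 338.9], [262.9, 329.3], [302.5, 326.4]]
```

```bash
python3 -m pendant '[{"dx":-0.006,"dy":0.002,"dz":0,"rx":0,"ry":0,"rz":0,"hand":0.055},{"dx":0,"dy":0,"dz":0.02,"rx":0,"ry":0,"rz":0,"hand":0.055},{"dx":0,"dy":0,"dz":0.015,"rx":0,"ry":0,"rz":0,"hand":0.055},{"dx":0,"dy":0,"dz":0.007,"rx":0,"ry":0,"rz":0,"hand":0.055},{"dx":0,"dy":0,"dz":0,"rx":0,"ry":0,"rz":0,"hand":0.055},{"dx":0,"dy":0,"dz":0,"rx":0,"ry":0,"rz":0,"hand":0.055},{"dx":0,"dy":0,"dz":0,"rx":0,"ry":0,"rz":0,"hand":0.055}]' 60
python3 -c "
from h import *
go([.549,-.2052,.038])"
```

```text
clock: 4.58
position: [0.5484, -0.2051, 0.0402]
ee_rot: [0.001, 0.734, 0.679, 0.0]
contact_force: [0.5, 0.1, 0.4]
width: 0.0549
gripper_force: 0.0
pos [ 0.5484 -0.2051  0.0402] yaw_y -4.52 tilt [ 0.002 -0.001 -1.   ] d_tool [-0.      0.0006  0.0022] F [0.5 0.1 0.4] t 4.5833 w 0.0549
```

```bash
python3 -m pendant '[{"dx":0,"dy":0.0005,"dz":0.002,"rx":0,"ry":0,"rz":0,"hand":0.045},{"dx":0,"dy":0,"dz":0,"rx":0,"ry":0,"rz":0,"hand":0.035},{"dx":0,"dy":0,"dz":0,"rx":0,"ry":0,"rz":0,"hand":0.02},{"dx":0,"dy":0,"dz":0,"rx":0,"ry":0,"rz":0,"hand":0.02},{"dx":0,"dy":0,"dz":0,"rx":0,"ry":0,"rz":0,"hand":0.02},{"dx":0,"dy":0,"dz":0,"rx":0,"ry":0,"rz":0,"hand":0.02}]' 60
python3 -c "
from h import *
go([.549,-.2052,.038])"
```

```text
clock: 5.08
position: [0.5487, -0.205, 0.0386]
ee_rot: [0.001, 0.734, 0.679, 0.0]
contact_force: [-1.0, -0.2, 5.4]
width: 0.0302
gripper_force: 58.9
pos [ 0.5487 -0.205   0.0386] yaw_y -4.51 tilt [ 0.002 -0.001 -1.   ] d_tool [-0.0002  0.0003  0.0006] F [-1.  -0.2  5.4] t 5.0833 w 0.0302
```

Gripped at 30.2 mm on the head. Now I lift.

```bash
python3 -m pendant '[{"dx":0,"dy":0,"dz":-0.005,"rx":0,"ry":0,"rz":0,"hand":0.02},{"dx":0,"dy":0,"dz":-0.02,"rx":0,"ry":0,"rz":0,"hand":0.02},{"dx":0,"dy":0,"dz":-0.035,"rx":0,"ry":0,"rz":0,"hand":0.02},{"dx":0,"dy":0,"dz":-0.035,"rx":0,"ry":0,"rz":0,"hand":0.02},{"dx":0,"dy":0,"dz":-0.035,"rx":0,"ry":0,"rz":0,"hand":0.02},{"dx":0,"dy":0,"dz":-0.035,"rx":0,"ry":0,"rz":0,"hand":0.02},{"dx":0,"dy":0,"dz":-0.035,"rx":0,"ry":0,"rz":0,"hand":0.02},{"dx":0,"dy":0,"dz":-0.02,"rx":0,"ry":0,"rz":0,"hand":0.02},{"dx":0,"dy":0,"dz":0,"rx":0,"ry":0,"rz":0,"hand":0.02},{"dx":0,"dy":0,"dz":0,"rx":0,"ry":0,"rz":0,"hand":0.02}]'
python3 -c "
from h import *
go([.5708,.1917,.26])"
```

```text
clock: 5.92
position: [0.5485, -0.2048, 0.2587]
ee_rot: [0.001, 0.734, 0.679, 0.001]
contact_force: [0.6, -0.8, -1.8]
width: 0.0298
gripper_force: 59.4
pos [ 0.5485 -0.2048  0.2587] yaw_y -4.51 tilt [ 0.003 -0.001 -1.   ] d_tool [ 0.397  -0.009  -0.0017] F [ 0.6 -0.8 -1.8] t 5.9167 w 0.0298
```

```bash
python3 -m pendant '[{"dx":0.02,"dy":-0.001,"dz":0,"rx":0,"ry":0,"rz":0,"hand":0.02},{"dx":0.037,"dy":-0.001,"dz":0,"rx":0,"ry":0,"rz":0,"hand":0.02},{"dx":0.038,"dy":-0.001,"dz":0,"rx":0,"ry":0,"rz":0,"hand":0.02},{"dx":0.038,"dy":-0.001,"dz":0,"rx":0,"ry":0,"rz":0,"hand":0.02},{"dx":0.038,"dy":-0.001,"dz":0,"rx":0,"ry":0,"rz":0,"hand":0.02},{"dx":0.038,"dy":-0.001,"dz":0,"rx":0,"ry":0,"rz":0,"hand":0.02},{"dx":0.038,"dy":-0.001,"dz":0,"rx":0,"ry":0,"rz":0,"hand":0.02},{"dx":0.038,"dy":-0.001,"dz":0,"rx":0,"ry":0,"rz":0,"hand":0.02},{"dx":0.038,"dy":-0.001,"dz":0,"rx":0,"ry":0,"rz":0,"hand":0.02},{"dx":0.037,"dy":0,"dz":0,"rx":0,"ry":0,"rz":0,"hand":0.02},{"dx":0.025,"dy":0,"dz":0,"rx":0,"ry":0,"rz":0,"hand":0.02},{"dx":0.012,"dy":0,"dz":0,"rx":0,"ry":0,"rz":0,"hand":0.02}]'
python3 -m pendant '[{"dx":0,"dy":0,"dz":0,"rx":0,"ry":0,"rz":0,"hand":0.02},{"dx":0,"dy":0,"dz":0,"rx":0,"ry":0,"rz":0,"hand":0.02},{"dx":0,"dy":0,"dz":0,"rx":0,"ry":0,"rz":0,"hand":0.02}]'
python3 -c "
from h import *
go([.5708,.1917,.26])"
```

```text
clock: 6.92
position: [0.5691, 0.1951, 0.2547]
ee_rot: [-0.002, 0.733, 0.68, -0.001]
contact_force: [1.1, -0.6, -0.5]
width: 0.03
gripper_force: 59.4
clock: 7.17
position: [0.5701, 0.1901, 0.2565]
ee_rot: [0.0, 0.735, 0.678, -0.001]
contact_force: [0.0, -0.1, -1.6]
width: 0.0296
gripper_force: 59.4
pos [0.5701 0.1901 0.2565] yaw_y -4.58 tilt [-0.002 -0.002 -1.   ] d_tool [ 0.0017  0.0005 -0.0035] F [ 0.  -0.1 -1.6] t 7.1667 w 0.0296
```

```bash
python3 -m pendant '[{"dx":0.0017,"dy":0.0005,"dz":0.012,"rx":0,"ry":0,"rz":0,"hand":0.02},{"dx":0,"dy":0,"dz":0.01,"rx":0,"ry":0,"rz":0,"hand":0.02},{"dx":0,"dy":0,"dz":0,"rx":0,"ry":0,"rz":0,"hand":0.02},{"dx":0,"dy":0,"dz":0,"rx":0,"ry":0,"rz":0,"hand":0.02},{"dx":0,"dy":0,"dz":0,"rx":0,"ry":0,"rz":0,"hand":0.02}]'
python3 - <<'E'
from h import *
go([.5708,.1917,.2256])
s=manip.get_state(); Rm=rot(s['ee_rot']); b=s['position']+Rm@np.array([0,0,.0376]); print('plug base',b)
c=np.array([.5708,.1917,.1879])
ims={n:manip.get_image(n) for n in('side','top')}
def ov(n,x,y,w,h,k,curves):
    f=cv2.resize(ims[n]['frame'][y:y+h,x:x+w,::-1],None,fx=k,fy=k,interpolation=cv2.INTER_CUBIC)
    g=f.copy()
    for P,col in curves:
        q=((proj(ims[n],P)-[x,y]+.5)*k).astype(int); cv2.polylines(g,[q.reshape(-1,1,2)],False,col,1)
    return np.hstack([f,g])
cv2.imwrite('pics/z3.png',ov('side',225,85,66,90,6,[(circ(b,.018),(0,255,0)),(circ(b+[0,0,.028],.018),(0,255,0)),(circ(c,.025),(0,0,255)),(circ(c,.019),(255,0,0))]))
E
```

```text
clock: 7.58
position: [0.5713, 0.1926, 0.2355]
ee_rot: [0.0, 0.735, 0.678, -0.0]
contact_force: [-0.1, 0.7, -0.3]
width: 0.0292
gripper_force: 59.5
pos [0.5713 0.1926 0.2355] yaw_y -4.58 tilt [ 0. -0. -1.] d_tool [-0.0009 -0.0004  0.0099] F [-0.1  0.7 -0.3] t 7.5833 w 0.0292
plug base [0.57126437 0.1926089  0.19789273]
```

View pics/z3.png

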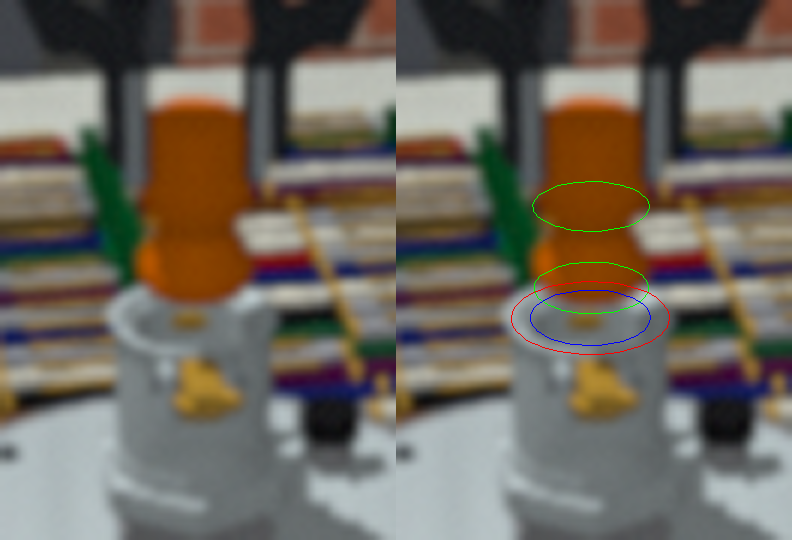

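The plug base is at side pixel ~(257.5,135) and the rim centre at ~(257,138). The plug sits a little (under 1 mm) towards +x. I correct that and descend gently, watching the force.

```bash
python3 -m pendant '[{"dx":-0.0009,"dy":-0.001,"dz":0.003,"rx":0,"ry":0,"rz":0,"hand":0.02},{"dx":0,"dy":0,"dz":0.003,"rx":0,"ry":0,"rz":0,"hand":0.02},{"dx":0,"dy":0,"dz":0.002,"rx":0,"ry":0,"rz":0,"hand":0.02},{"dx":0,"dy":0,"dz":0.002,"rx":0,"ry":0,"rz":0,"hand":0.02},{"dx":0,"dy":0,"dz":0,"rx":0,"ry":0,"rz":0,"hand":0.02},{"dx":0,"dy":0,"dz":0,"rx":0,"ry":0,"rz":0,"hand":0.02}]' 80
python3 -c "
from h import *
go([.5702,.1917,.2256])"
python3 -m pendant '[{"dx":0,"dy":0,"dz":0.0015,"rx":0,"ry":0,"rz":0,"hand":0.02},{"dx":0,"dy":0,"dz":0.0015,"rx":0,"ry":0,"rz":0,"hand":0.02},{"dx":0,"dy":0,"dz":0,"rx":0,"ry":0,"rz":0,"hand":0.02}]'
python3 -c "
from h import *
go([.5702,.1917,.2256])"
```

```text
clock: 8.18
position: [0.57, 0.1927, 0.2251]
ee_rot: [-0.0, 0.734, 0.679, -0.0]
contact_force: [-0.4, 0.5, -0.6]
width: 0.0282
gripper_force: 79.0
pos [0.57   0.1927 0.2251] yaw_y -4.51 tilt [-0. -0. -1.] d_tool [-0.001   0.0003 -0.0005] F [-0.4  0.5 -0.6] t 8.1833 w 0.0282
clock: 8.43
position: [0.5699, 0.1926, 0.222]
ee_rot: [-0.0, 0.734, 0.679, -0.0]
contact_force: [0.2, 0.0, -0.6]
width: 0.0284
gripper_force: 79.0
pos [0.5699 0.1926 0.222 ] yaw_y -4.52 tilt [-0. -0. -1.] d_tool [-0.0009  0.0004 -0.0036] F [ 0.2  0.  -0.6] t 8.4333 w 0.0284
```

```bash
python3 -m pendant '[{"dx":-0.0008,"dy":0.0003,"dz":0.0015,"rx":0,"ry":0,"rz":0,"hand":0.02},{"dx":0,"dy":0,"dz":0.0015,"rx":0,"ry":0,"rz":0,"hand":0.02},{"dx":0,"dy":0,"dz":0,"rx":0,"ry":0,"rz":0,"hand":0.02}]'
python3 -m pendant '[{"dx":0,"dy":0,"dz":0.0015,"rx":0,"ry":0,"rz":0,"hand":0.02},{"dx":0,"dy":0,"dz":0.0015,"rx":0,"ry":0,"rz":0,"hand":0.02},{"dx":0,"dy":0,"dz":0,"rx":0,"ry":0,"rz":0,"hand":0.02}]'
python3 -c "
from h import *
go([.5702,.1917,.2256])"
```

```text
clock: 8.68
position: [0.5705, 0.192, 0.2193]
ee_rot: [-0.0, 0.734, 0.679, 0.0]
contact_force: [-1.1, 1.0, 0.1]
width: 0.0285
gripper_force: 79.3
clock: 8.93
position: [0.5708, 0.1929, 0.2176]
ee_rot: [-0.0, 0.734, 0.679, 0.002]
contact_force: [0.3, 2.7, 5.7]
width: 0.0281
gripper_force: 81.2
pos [0.5708 0.1929 0.2176] yaw_y -4.52 tilt [ 0.002  0.003 -1.   ] d_tool [-0.0012 -0.0005 -0.008 ] F [0.3 2.7 5.7] t 8.9333 w 0.0281
```

Chamfer contact: the force is +2.7 N in y, so the mouth lies further towards +y. I shift that way.

```bash
python3 -m pendant '[{"dx":0.001,"dy":0,"dz":0,"rx":0,"ry":0,"rz":0,"hand":0.02},{"dx":0,"dy":0,"dz":0,"rx":0,"ry":0,"rz":0,"hand":0.02},{"dx":0,"dy":0,"dz":0,"rx":0,"ry":0,"rz":0,"hand":0.02}]'
python3 -m pendant '[{"dx":0,"dy":0,"dz":0.001,"rx":0,"ry":0,"rz":0,"hand":0.02},{"dx":0,"dy":0,"dz":0.001,"rx":0,"ry":0,"rz":0,"hand":0.02},{"dx":0,"dy":0,"dz":0,"rx":0,"ry":0,"rz":0,"hand":0.02}]'
python3 -c "
from h import *
go([.5702,.1917,.2256]); print(manip.get_state()['moment'].round(2))"
```

```text
clock: 9.18
position: [0.5704, 0.1933, 0.2162]
ee_rot: [-0.0, 0.734, 0.679, 0.0]
contact_force: [0.4, 2.3, 1.2]
width: 0.0284
gripper_force: 79.8
clock: 9.43
position: [0.5704, 0.1931, 0.214]
ee_rot: [-0.0, 0.734, 0.679, 0.0]
contact_force: [-0.2, 2.6, -0.2]
width: 0.0288
gripper_force: 79.8
pos [0.5704 0.1931 0.214 ] yaw_y -4.52 tilt [-0.     0.001 -1.   ] d_tool [-0.0014 -0.0001 -0.0116] F [-0.2  2.6 -0.2] t 9.4333 w 0.0288
[ 0.53 -0.03  0.02]
```

```bash
python3 -m pendant '[{"dx":0.0006,"dy":0,"dz":0.001,"rx":0,"ry":0,"rz":0,"hand":0.02},{"dx":0,"dy":0,"dz":0.002,"rx":0,"ry":0,"rz":0,"hand":0.02},{"dx":0,"dy":0,"dz":0.002,"rx":0,"ry":0,"rz":0,"hand":0.02},{"dx":0,"dy":0,"dz":0,"rx":0,"ry":0,"rz":0,"hand":0.02}]'
python3 -m pendant '[{"dx":0,"dy":0,"dz":0.0015,"rx":0,"ry":0,"rz":0,"hand":0.02},{"dx":0,"dy":0,"dz":0.0015,"rx":0,"ry":0,"rz":0,"hand":0.02},{"dx":0,"dy":0,"dz":0,"rx":0,"ry":0,"rz":0,"hand":0.02}]'
python3 -c "
from h import *
go([.5702,.1917,.2256]); print(manip.get_state()['moment'].round(2))"
```

```text
clock: 9.77
position: [0.5703, 0.1933, 0.2087]
ee_rot: [-0.0, 0.734, 0.679, -0.0]
contact_force: [1.4, 2.7, -0.7]
width: 0.0283
gripper_force: 79.5
clock: 10.02
position: [0.5703, 0.1933, 0.2059]
ee_rot: [-0.0, 0.734, 0.679, -0.0]
contact_force: [0.1, 2.2, -1.2]
width: 0.0282
gripper_force: 79.5
pos [0.5703 0.1933 0.2059] yaw_y -4.52 tilt [-0. -0. -1.] d_tool [-0.0016 -0.     -0.0197] F [ 0.1  2.2 -1.2] t 10.0167 w 0.0282
[0.37 0.   0.03]
```

```bash
python3 -m pendant '[{"dx":0.0008,"dy":0,"dz":0.001,"rx":0,"ry":0,"rz":0,"hand":0.02},{"dx":0,"dy":0,"dz":0.0015,"rx":0,"ry":0,"rz":0,"hand":0.02},{"dx":0,"dy":0,"dz":0,"rx":0,"ry":0,"rz":0,"hand":0.02}]'
python3 -m pendant '[{"dx":0,"dy":0,"dz":0.0015,"rx":0,"ry":0,"rz":0,"hand":0.02},{"dx":0,"dy":0,"dz":0.0015,"rx":0,"ry":0,"rz":0,"hand":0.02},{"dx":0,"dy":0,"dz":0,"rx":0,"ry":0,"rz":0,"hand":0.02}]'
python3 -m pendant '[{"dx":0,"dy":0,"dz":0.0015,"rx":0,"ry":0,"rz":0,"hand":0.02},{"dx":0,"dy":0,"dz":0.001,"rx":0,"ry":0,"rz":0,"hand":0.02},{"dx":0,"dy":0,"dz":0,"rx":0,"ry":0,"rz":0,"hand":0.02}]'
python3 -c "
from h import *
go([.5702,.1917,.2256]); print(manip.get_state()['moment'].round(2))"
```

```text
clock: 10.27
position: [0.5703, 0.1937, 0.2033]
ee_rot: [0.0, 0.734, 0.679, -0.001]
contact_force: [-0.1, 0.7, -0.6]
width: 0.0283
gripper_force: 79.3
clock: 10.52
position: [0.5702, 0.1938, 0.2003]
ee_rot: [-0.0, 0.734, 0.679, -0.001]
contact_force: [-0.2, 0.8, -1.5]
width: 0.0285
gripper_force: 79.3
clock: 10.77
position: [0.5705, 0.1941, 0.1985]
ee_rot: [0.0, 0.734, 0.679, 0.0]
contact_force: [-0.5, 0.5, 1.3]
width: 0.0286
gripper_force: 79.9
pos [0.5705 0.1941 0.1985] yaw_y -4.52 tilt [ 0. -0. -1.] d_tool [-0.0024 -0.0001 -0.0271] F [-0.5  0.5  1.3] t 10.7667 w 0.0286
[-0.03  0.08  0.  ]
```

The lateral force is gone and the plug is centred. Now I push through the lip.

```bash
for i in 1; do python3 -m pendant '[{"dx":0,"dy":0,"dz":0.001,"rx":0,"ry":0,"rz":0,"hand":0.02},{"dx":0,"dy":0,"dz":0.001,"rx":0,"ry":0,"rz":0,"hand":0.02},{"dx":0,"dy":0,"dz":0,"rx":0,"ry":0,"rz":0,"hand":0.02}]' 
python3 -m pendant '[{"dx":0,"dy":0,"dz":0.001,"rx":0,"ry":0,"rz":0,"hand":0.02},{"dx":0,"dy":0,"dz":0.001,"rx":0,"ry":0,"rz":0,"hand":0.02},{"dx":0,"dy":0,"dz":0,"rx":0,"ry":0,"rz":0,"hand":0.02}]' 
done; python3 -c "
from h import *
go([.5702,.1917,.2256]); print(manip.get_state()['moment'].round(2))"
```

```text
clock: 11.02
position: [0.5706, 0.1942, 0.1977]
ee_rot: [0.0, 0.734, 0.679, 0.001]
contact_force: [-2.6, -1.1, 6.8]
width: 0.0283
gripper_force: 81.8
clock: 11.27
position: [0.5707, 0.1942, 0.1965]
ee_rot: [0.001, 0.734, 0.679, 0.001]
contact_force: [-3.0, -0.8, 9.8]
width: 0.0281
gripper_force: 82.9
pos [0.5707 0.1942 0.1965] yaw_y -4.51 tilt [ 0.002  0.    -1.   ] d_tool [-0.0025 -0.0002 -0.0291] F [-3.  -0.8  9.8] t 11.2667 w 0.0281
[-0.13  0.58  0.05]
```

```bash
python3 -m pendant '[{"dx":0,"dy":-0.0005,"dz":0.001,"rx":0,"ry":0,"rz":0,"hand":0.02},{"dx":0,"dy":0,"dz":0.001,"rx":0,"ry":0,"rz":0,"hand":0.02},{"dx":0,"dy":0,"dz":0,"rx":0,"ry":0,"rz":0,"hand":0.02}]' 
python3 -m pendant '[{"dx":0,"dy":0,"dz":0.001,"rx":0,"ry":0,"rz":0,"hand":0.02},{"dx":0,"dy":0,"dz":0.0005,"rx":0,"ry":0,"rz":0,"hand":0.02},{"dx":0,"dy":0,"dz":0,"rx":0,"ry":0,"rz":0,"hand":0.02}]' 
python3 -c "
from h import *
go([.5702,.1917,.2256]); print(manip.get_state()['moment'].round(2))"
```

```text
clock: 11.52
position: [0.5706, 0.1942, 0.1948]
ee_rot: [0.001, 0.734, 0.679, 0.001]
contact_force: [-2.6, -0.5, 9.4]
width: 0.0283
gripper_force: 83.0
clock: 11.77
position: [0.5706, 0.1942, 0.1934]
ee_rot: [0.001, 0.734, 0.679, 0.001]
contact_force: [-2.2, -0.3, 10.3]
width: 0.0285
gripper_force: 83.0
pos [0.5706 0.1942 0.1934] yaw_y -4.51 tilt [ 0.003  0.    -1.   ] d_tool [-0.0025 -0.0001 -0.0322] F [-2.2 -0.3 10.3] t 11.7667 w 0.0285
[-0.22  0.49 -0.02]
```

```bash
python3 -m pendant '[{"dx":0,"dy":-0.0004,"dz":0.001,"rx":0,"ry":0,"rz":0,"hand":0.02},{"dx":0,"dy":0,"dz":0,"rx":0,"ry":0,"rz":0,"hand":0.02}]' 
python3 -m pendant '[{"dx":0,"dy":0,"dz":0.001,"rx":0,"ry":0,"rz":0,"hand":0.02},{"dx":0,"dy":0,"dz":0,"rx":0,"ry":0,"rz":0,"hand":0.02},{"dx":0,"dy":0,"dz":0,"rx":0,"ry":0,"rz":0,"hand":0.02}]'
```

```text
clock: 11.93
position: [0.5705, 0.1942, 0.1924]
ee_rot: [0.001, 0.734, 0.679, 0.002]
contact_force: [-1.1, -0.2, 10.7]
width: 0.0288
gripper_force: 83.0
clock: 12.18
position: [0.5705, 0.1943, 0.192]
ee_rot: [0.001, 0.734, 0.679, 0.002]
contact_force: [-2.0, -0.5, 12.9]
width: 0.0285
gripper_force: 83.8
```

```bash
python3 -m pendant '[{"dx":0,"dy":-0.0003,"dz":0.001,"rx":0,"ry":0,"rz":0,"hand":0.02},{"dx":0,"dy":0,"dz":0,"rx":0,"ry":0,"rz":0,"hand":0.02},{"dx":0,"dy":0,"dz":0,"rx":0,"ry":0,"rz":0,"hand":0.02}]' 
python3 -m pendant '[{"dx":0,"dy":0,"dz":0.001,"rx":0,"ry":0,"rz":0,"hand":0.02},{"dx":0,"dy":0,"dz":0,"rx":0,"ry":0,"rz":0,"hand":0.02},{"dx":0,"dy":0,"dz":0,"rx":0,"ry":0,"rz":0,"hand":0.02}]'
```

```text
clock: 12.43
position: [0.5706, 0.1943, 0.1916]
ee_rot: [0.002, 0.734, 0.679, 0.002]
contact_force: [-2.2, -1.0, 14.1]
width: 0.0286
gripper_force: 84.6
clock: 12.68
position: [0.5706, 0.1943, 0.1913]
ee_rot: [0.002, 0.734, 0.679, 0.002]
contact_force: [-3.9, -0.8, 17.8]
width: 0.0284
gripper_force: 85.6
```

```bash
python3 -m pendant '[{"dx":0,"dy":-0.0003,"dz":0.001,"rx":0,"ry":0,"rz":0,"hand":0.02},{"dx":0,"dy":0,"dz":0,"rx":0,"ry":0,"rz":0,"hand":0.02},{"dx":0,"dy":0,"dz":0,"rx":0,"ry":0,"rz":0,"hand":0.02}]' 
python3 -m pendant '[{"dx":0,"dy":0,"dz":0.0005,"rx":0,"ry":0,"rz":0,"hand":0.02},{"dx":0,"dy":0,"dz":0,"rx":0,"ry":0,"rz":0,"hand":0.02},{"dx":0,"dy":0,"dz":0,"rx":0,"ry":0,"rz":0,"hand":0.02},{"dx":0,"dy":0,"dz":0,"rx":0,"ry":0,"rz":0,"hand":0.02}]'
```

```text
clock: 12.93
position: [0.5706, 0.1944, 0.191]
ee_rot: [0.002, 0.734, 0.679, 0.003]
contact_force: [-4.3, -1.5, 20.9]
width: 0.0284
gripper_force: 86.5
clock: 13.27
position: [0.5706, 0.1944, 0.1908]
ee_rot: [0.002, 0.734, 0.679, 0.003]
contact_force: [-4.5, -2.0, 22.0]
width: 0.0284
gripper_force: 86.9
```

It took 22 N over 7.4 mm of travel from first lip contact, so the plug is home. I unload and release it.

```bash
python3 -m pendant '[{"dx":0,"dy":0.0005,"dz":-0.002,"rx":0,"ry":0,"rz":0,"hand":0.02},{"dx":0,"dy":0,"dz":-0.002,"rx":0,"ry":0,"rz":0,"hand":0.02},{"dx":0,"dy":0,"dz":0,"rx":0,"ry":0,"rz":0,"hand":0.02}]'
python3 -m pendant '[{"dx":0,"dy":0,"dz":0,"rx":0,"ry":0,"rz":0,"hand":0.05},{"dx":0,"dy":0,"dz":0,"rx":0,"ry":0,"rz":0,"hand":0.05},{"dx":0,"dy":0,"dz":0,"rx":0,"ry":0,"rz":0,"hand":0.05}]' 20
python3 -c "
from h import *
go([.5706,.1943,.27])"
```

```text
clock: 13.52
position: [0.5705, 0.1943, 0.1922]
ee_rot: [0.001, 0.734, 0.679, 0.002]
contact_force: [-0.9, -0.6, 10.4]
width: 0.0286
gripper_force: 82.8
clock: 13.77
position: [0.5694, 0.1942, 0.1891]
ee_rot: [-0.0, 0.734, 0.679, -0.0]
contact_force: [0.5, 0.4, -0.6]
width: 0.0503
gripper_force: 0.0
pos [0.5694 0.1942 0.1891] yaw_y -4.52 tilt [-0.  0. -1.] d_tool [ 0.0002  0.0012 -0.0809] F [ 0.5  0.4 -0.6] t 13.7667 w 0.0503
```

```bash
python3 -m pendant '[{"dx":0,"dy":0,"dz":-0.02,"rx":0,"ry":0,"rz":0,"hand":0.06},{"dx":0,"dy":0,"dz":-0.03,"rx":0,"ry":0,"rz":0,"hand":0.06},{"dx":0,"dy":0,"dz":-0.03,"rx":0,"ry":0,"rz":0,"hand":0.085},{"dx":0,"dy":0,"dz":0,"rx":0,"ry":0,"rz":-7,"hand":0.085},{"dx":0,"dy":0,"dz":0,"rx":0,"ry":0,"rz":-7,"hand":0.085},{"dx":0,"dy":0,"dz":0,"rx":0,"ry":0,"rz":-7,"hand":0.085},{"dx":0,"dy":0,"dz":0,"rx":0,"ry":0,"rz":-7,"hand":0.085},{"dx":0,"dy":0,"dz":0,"rx":0,"ry":0,"rz":-7,"hand":0.085},{"dx":0,"dy":0,"dz":0,"rx":0,"ry":0,"rz":-7,"hand":0.085},{"dx":0,"dy":0,"dz":0,"rx":0,"ry":0,"rz":-7,"hand":0.085},{"dx":0,"dy":0,"dz":0,"rx":0,"ry":0,"rz":-7,"hand":0.085},{"dx":0,"dy":0,"dz":0,"rx":0,"ry":0,"rz":-7,"hand":0.085}]'
python3 -m pendant '[{"dx":0,"dy":0,"dz":0,"rx":0,"ry":0,"rz":-7,"hand":0.085},{"dx":0,"dy":0,"dz":0,"rx":0,"ry":0,"rz":-7,"hand":0.085},{"dx":0,"dy":0,"dz":0,"rx":0,"ry":0,"rz":-7,"hand":0.085},{"dx":0,"dy":0,"dz":0,"rx":0,"ry":0,"rz":-5.5,"hand":0.085},{"dx":0,"dy":0,"dz":0,"rx":0,"ry":0,"rz":0,"hand":0.085},{"dx":0,"dy":0,"dz":0,"rx":0,"ry":0,"rz":0,"hand":0.085},{"dx":0,"dy":0,"dz":0,"rx":0,"ry":0,"rz":0,"hand":0.085}]'
python3 - <<'E'
from h import *
go([.5706,.1940,.27])
ims={n:manip.get_image(n) for n in('side','top')}
def crop(n,x,y,w,h,k): return cv2.resize(ims[n]['frame'][y:y+h,x:x+w,::-1],None,fx=k,fy=k,interpolation=cv2.INTER_CUBIC)
cv2.imwrite('pics/z4.png',np.hstack([crop('side',205,60,100,130,4),crop('top',125,150,100,130,4)]))
E
```

```text
clock: 14.77
position: [0.5693, 0.1942, 0.2685]
ee_rot: [-0.001, 0.269, 0.963, -0.0]
contact_force: [0.1, -0.4, 0.3]
width: 0.085
gripper_force: 0.0
clock: 15.35
position: [0.5694, 0.1942, 0.2689]
ee_rot: [-0.0, 0.045, 0.999, -0.0]
contact_force: [-0.4, 0.4, -0.1]
width: 0.0848
gripper_force: 0.0
pos [0.5694 0.1942 0.2689] yaw_y 84.86 tilt [-0.001 -0.    -1.   ] d_tool [-0.0012 -0.0001 -0.0011] F [-0.4  0.4 -0.1] t 15.35 w 0.0848
```

View pics/z4.png

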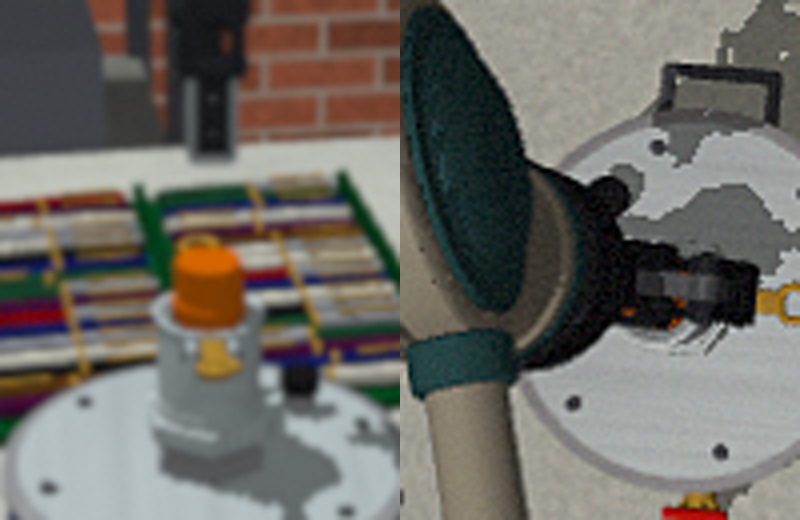

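The plug is seated, with its head above the rim at side ~(257,130), and the fingers are lined up with the arms. I trim the pose and come down to straddle the head.

```bash
python3 -m pendant '[{"dx":-0.001,"dy":0,"dz":0.02,"rx":0,"ry":0,"rz":-0.5,"hand":0.0854},{"dx":0,"dy":0,"dz":0.03,"rx":0,"ry":0,"rz":0,"hand":0.0854},{"dx":0,"dy":0,"dz":0.02,"rx":0,"ry":0,"rz":0,"hand":0.0854},{"dx":0,"dy":0,"dz":0.01,"rx":0,"ry":0,"rz":0,"hand":0.0854},{"dx":0,"dy":0,"dz":0,"rx":0,"ry":0,"rz":0,"hand":0.0854},{"dx":0,"dy":0,"dz":0,"rx":0,"ry":0,"rz":0,"hand":0.0854},{"dx":0,"dy":0,"dz":0,"rx":0,"ry":0,"rz":0,"hand":0.0854}]'
python3 -c "
from h import *
go([.5703,.1940,.18])"
python3 -m pendant '[{"dx":0,"dy":0,"dz":0.003,"rx":0,"ry":0,"rz":0,"hand":0.0854},{"dx":0,"dy":0,"dz":0.003,"rx":0,"ry":0,"rz":0,"hand":0.0854},{"dx":0,"dy":0,"dz":0.003,"rx":0,"ry":0,"rz":0,"hand":0.0854},{"dx":0,"dy":0,"dz":0,"rx":0,"ry":0,"rz":0,"hand":0.0854}]'
```

```text
clock: 16.03
position: [0.5716, 0.1944, 0.1908]
ee_rot: [0.001, 0.04, 0.999, 0.0]
contact_force: [-0.3, 1.6, 0.2]
width: 0.0855
gripper_force: 0.0
pos [0.5716 0.1944 0.1908] yaw_y 85.47 tilt [ 0.003  0.001 -1.   ] d_tool [ 0.0013 -0.0006  0.0108] F [-0.3  1.6  0.2] t 16.0333 w 0.0855
clock: 16.37
position: [0.5702, 0.1941, 0.18]
ee_rot: [-0.0, 0.039, 0.999, -0.0]
contact_force: [-0.1, -0.3, 0.4]
width: 0.0854
gripper_force: 0.0
```

Now 2–3 mm steps down, watching the force.

```bash
python3 -m pendant '[{"dx":0,"dy":0,"dz":0.0025,"rx":0,"ry":0,"rz":0,"hand":0.0854},{"dx":0,"dy":0,"dz":0.0025,"rx":0,"ry":0,"rz":0,"hand":0.0854},{"dx":0,"dy":0,"dz":0,"rx":0,"ry":0,"rz":0,"hand":0.0854}]'
python3 -m pendant '[{"dx":0,"dy":0,"dz":0.0025,"rx":0,"ry":0,"rz":0,"hand":0.0854},{"dx":0,"dy":0,"dz":0.0025,"rx":0,"ry":0,"rz":0,"hand":0.0854},{"dx":0,"dy":0,"dz":0,"rx":0,"ry":0,"rz":0,"hand":0.0854}]'
python3 -c "
from h import *
go([.5703,.1940,.18]); print(manip.get_state()['moment'].round(2))"
```

```text
clock: 16.62
position: [0.5705, 0.1939, 0.175]
ee_rot: [0.0, 0.039, 0.999, -0.0]
contact_force: [-0.5, 0.6, -0.4]
width: 0.0852
gripper_force: 0.2
clock: 16.87
position: [0.5708, 0.1944, 0.1704]
ee_rot: [0.0, 0.04, 0.999, 0.0]
contact_force: [1.0, 0.2, 1.1]
width: 0.0853
gripper_force: 0.9
pos [0.5708 0.1944 0.1704] yaw_y 85.47 tilt [ 0.001  0.001 -1.   ] d_tool [ 0.0005 -0.0005 -0.0096] F [1.  0.2 1.1] t 16.8667 w 0.0853
[-0.   -0.09 -0.02]
```

```bash
python3 -m pendant '[{"dx":0,"dy":0,"dz":0.0025,"rx":0,"ry":0,"rz":0,"hand":0.0854},{"dx":0,"dy":0,"dz":0.0025,"rx":0,"ry":0,"rz":0,"hand":0.0854},{"dx":0,"dy":0,"dz":0,"rx":0,"ry":0,"rz":0,"hand":0.0854}]'
python3 -m pendant '[{"dx":0,"dy":0,"dz":0.002,"rx":0,"ry":0,"rz":0,"hand":0.0854},{"dx":0,"dy":0,"dz":0.002,"rx":0,"ry":0,"rz":0,"hand":0.0854},{"dx":0,"dy":0,"dz":0,"rx":0,"ry":0,"rz":0,"hand":0.0854}]'
python3 -c "
from h import *
go([.5703,.1940,.18]); print(manip.get_state()['moment'].round(2))"
```

```text
clock: 17.12
position: [0.5709, 0.1945, 0.1656]
ee_rot: [0.001, 0.039, 0.999, 0.0]
contact_force: [0.3, 0.4, 4.4]
width: 0.0853
gripper_force: 2.4
clock: 17.37
position: [0.5709, 0.1943, 0.1611]
ee_rot: [0.0, 0.039, 0.999, 0.0]
contact_force: [1.4, -0.1, 1.8]
width: 0.0857
gripper_force: 2.7
pos [0.5709 0.1943 0.1611] yaw_y 85.48 tilt [ 0.001  0.    -1.   ] d_tool [ 0.0005 -0.0004 -0.0189] F [ 1.4 -0.1  1.8] t 17.3667 w 0.0857
[ 0.01 -0.24  0.04]
```

```bash
python3 -m pendant '[{"dx":0,"dy":0,"dz":0.0015,"rx":0,"ry":0,"rz":0,"hand":0.0854},{"dx":0,"dy":0,"dz":0.0015,"rx":0,"ry":0,"rz":0,"hand":0.0854},{"dx":0,"dy":0,"dz":0,"rx":0,"ry":0,"rz":0,"hand":0.0854}]'
python3 -m pendant '[{"dx":0,"dy":0,"dz":0.0015,"rx":0,"ry":0,"rz":0,"hand":0.0854},{"dx":0,"dy":0,"dz":0.0015,"rx":0,"ry":0,"rz":0,"hand":0.0854},{"dx":0,"dy":0,"dz":0,"rx":0,"ry":0,"rz":0,"hand":0.0854}]'
python3 -c "
from h import *
go([.5703,.1940,.18]); print(manip.get_state()['moment'].round(2))"
```

```text
clock: 17.62
position: [0.5707, 0.1942, 0.158]
ee_rot: [0.0, 0.039, 0.999, 0.0]
contact_force: [0.4, 1.2, 1.9]
width: 0.0854
gripper_force: 1.1
clock: 17.87
position: [0.5705, 0.1941, 0.1553]
ee_rot: [0.0, 0.039, 0.999, -0.0]
contact_force: [1.0, 0.1, 4.0]
width: 0.0857
gripper_force: 1.5
pos [0.5705 0.1941 0.1553] yaw_y 85.48 tilt [ 0. -0. -1.] d_tool [ 0.0002 -0.0002 -0.0247] F [1.  0.1 4. ] t 17.8667 w 0.0857
[ 0.02 -0.18 -0.04]
```

```bash
python3 -m pendant '[{"dx":0,"dy":0,"dz":0.0015,"rx":0,"ry":0,"rz":0,"hand":0.0854},{"dx":0,"dy":0,"dz":0.0015,"rx":0,"ry":0,"rz":0,"hand":0.0854},{"dx":0,"dy":0,"dz":0,"rx":0,"ry":0,"rz":0,"hand":0.0854}]'
python3 -m pendant '[{"dx":0,"dy":0,"dz":0.0015,"rx":0,"ry":0,"rz":0,"hand":0.0854},{"dx":0,"dy":0,"dz":0.0015,"rx":0,"ry":0,"rz":0,"hand":0.0854},{"dx":0,"dy":0,"dz":0,"rx":0,"ry":0,"rz":0,"hand":0.0854}]'
python3 -c "
from h import *
go([.5703,.1940,.18]); print(manip.get_state()['moment'].round(2))"
```

```text
clock: 18.12
position: [0.5705, 0.1942, 0.1528]
ee_rot: [0.0, 0.039, 0.999, 0.0]
contact_force: [0.3, -0.6, 5.5]
width: 0.0857
gripper_force: 2.4
clock: 18.37
position: [0.5707, 0.1942, 0.1502]
ee_rot: [0.001, 0.039, 0.999, 0.0]
contact_force: [0.7, 0.8, 7.7]
width: 0.0858
gripper_force: 3.1
pos [0.5707 0.1942 0.1502] yaw_y 85.48 tilt [ 0.001  0.    -1.   ] d_tool [ 0.0003 -0.0002 -0.0298] F [0.7 0.8 7.7] t 18.3667 w 0.0858
[-0.03 -0.03 -0.01]
```

```bash
python3 -m pendant '[{"dx":0,"dy":0,"dz":0.0015,"rx":0,"ry":0,"rz":0,"hand":0.0854},{"dx":0,"dy":0,"dz":0.0015,"rx":0,"ry":0,"rz":0,"hand":0.0854},{"dx":0,"dy":0,"dz":0,"rx":0,"ry":0,"rz":0,"hand":0.0854}]'
python3 -m pendant '[{"dx":0,"dy":0,"dz":0.0015,"rx":0,"ry":0,"rz":0,"hand":0.0854},{"dx":0,"dy":0,"dz":0.0015,"rx":0,"ry":0,"rz":0,"hand":0.0854},{"dx":0,"dy":0,"dz":0,"rx":0,"ry":0,"rz":0,"hand":0.0854}]'
python3 -c "
from h import *
go([.5703,.1940,.18]); print(manip.get_state()['moment'].round(2))"
```

```text
clock: 18.62
position: [0.5709, 0.1942, 0.1475]
ee_rot: [0.001, 0.039, 0.999, 0.0]
contact_force: [-0.1, -0.1, 8.9]
width: 0.0854
gripper_force: 3.5
clock: 18.87
position: [0.571, 0.1943, 0.1445]
ee_rot: [0.001, 0.039, 0.999, 0.0]
contact_force: [1.0, -0.2, 8.1]
width: 0.0856
gripper_force: 3.4
pos [0.571  0.1943 0.1445] yaw_y 85.48 tilt [ 0.002  0.    -1.   ] d_tool [ 0.0006 -0.0003 -0.0355] F [ 1.  -0.2  8.1] t 18.8667 w 0.0856
[-0.05 -0.04 -0.02]
```

```bash
python3 -m pendant '[{"dx":0,"dy":0,"dz":0.001,"rx":0,"ry":0,"rz":0,"hand":0.0854},{"dx":0,"dy":0,"dz":0.001,"rx":0,"ry":0,"rz":0,"hand":0.0854},{"dx":0,"dy":0,"dz":0,"rx":0,"ry":0,"rz":0,"hand":0.0854}]' 20
python3 -m pendant '[{"dx":0,"dy":0,"dz":0,"rx":0,"ry":0,"rz":0,"hand":0.083},{"dx":0,"dy":0,"dz":0,"rx":0,"ry":0,"rz":0,"hand":0.081},{"dx":0,"dy":0,"dz":0,"rx":0,"ry":0,"rz":0,"hand":0.08}]'
python3 -m pendant '[{"dx":0,"dy":0,"dz":0,"rx":0,"ry":0,"rz":0,"hand":0.079},{"dx":0,"dy":0,"dz":0,"rx":0,"ry":0,"rz":0,"hand":0.078},{"dx":0,"dy":0,"dz":0,"rx":0,"ry":0,"rz":0,"hand":0.077}]'
python3 -c "
from h import *
go([.5703,.1940,.18]); print(manip.get_state()['moment'].round(2))"
```

```text
clock: 19.12
position: [0.571, 0.1942, 0.1424]
ee_rot: [0.001, 0.039, 0.999, 0.0]
contact_force: [0.0, 0.0, 9.0]
width: 0.0856
gripper_force: 3.5
clock: 19.37
position: [0.5708, 0.1942, 0.1419]
ee_rot: [0.001, 0.039, 0.999, 0.0]
contact_force: [0.8, 0.1, 6.1]
width: 0.0802
gripper_force: 3.0
clock: 19.62
position: [0.5708, 0.1942, 0.142]
ee_rot: [0.001, 0.039, 0.999, 0.0]
contact_force: [0.4, 0.2, 6.2]
width: 0.0769
gripper_force: 3.6
pos [0.5708 0.1942 0.142 ] yaw_y 85.49 tilt [ 0.001  0.    -1.   ] d_tool [ 0.0004 -0.0002 -0.038 ] F [0.4 0.2 6.2] t 19.6167 w 0.0769
[-0.05 -0.09  0.01]
```

```bash
python3 -m pendant '[{"dx":0,"dy":0,"dz":0,"rx":0,"ry":0,"rz":0,"hand":0.076},{"dx":0,"dy":0,"dz":0,"rx":0,"ry":0,"rz":0,"hand":0.075},{"dx":0,"dy":0,"dz":0,"rx":0,"ry":0,"rz":0,"hand":0.074}]'
python3 -m pendant '[{"dx":0,"dy":0,"dz":0,"rx":0,"ry":0,"rz":0,"hand":0.073},{"dx":0,"dy":0,"dz":0,"rx":0,"ry":0,"rz":0,"hand":0.072},{"dx":0,"dy":0,"dz":0,"rx":0,"ry":0,"rz":0,"hand":0.071}]'
python3 -m pendant '[{"dx":0,"dy":0,"dz":0,"rx":0,"ry":0,"rz":0,"hand":0.070},{"dx":0,"dy":0,"dz":0,"rx":0,"ry":0,"rz":0,"hand":0.069},{"dx":0,"dy":0,"dz":0,"rx":0,"ry":0,"rz":0,"hand":0.069}]'
python3 -c "
from h import *
go([.5703,.1940,.18]); print(manip.get_state()['moment'].round(2))"
```

```text
clock: 19.87
position: [0.5706, 0.1941, 0.1415]
ee_rot: [0.0, 0.039, 0.999, 0.0]
contact_force: [0.7, 0.1, 2.7]
width: 0.0744
gripper_force: 1.5
clock: 20.12
position: [0.5704, 0.1941, 0.1412]
ee_rot: [-0.0, 0.039, 0.999, -0.0]
contact_force: [1.5, -0.3, 1.8]
width: 0.0709
gripper_force: 1.5
clock: 20.37
position: [0.5701, 0.1941, 0.1409]
ee_rot: [-0.0, 0.039, 0.999, -0.0]
contact_force: [1.3, -1.0, 1.9]
width: 0.0689
gripper_force: 1.4
pos [0.5701 0.1941 0.1409] yaw_y 85.48 tilt [-0.001 -0.    -1.   ] d_tool [-0.0001 -0.0001 -0.0391] F [ 1.3 -1.   1.9] t 20.3667 w 0.0689
[ 0.01 -0.13 -0.01]
```

```bash
python3 -m pendant '[{"dx":0,"dy":0,"dz":0,"rx":0,"ry":0,"rz":0,"hand":0.068},{"dx":0,"dy":0,"dz":0,"rx":0,"ry":0,"rz":0,"hand":0.067},{"dx":0,"dy":0,"dz":0,"rx":0,"ry":0,"rz":0,"hand":0.067}]'
python3 -m pendant '[{"dx":0,"dy":0,"dz":0,"rx":0,"ry":0,"rz":0,"hand":0.066},{"dx":0,"dy":0,"dz":0,"rx":0,"ry":0,"rz":0,"hand":0.066},{"dx":0,"dy":0,"dz":0,"rx":0,"ry":0,"rz":0,"hand":0.066}]'
python3 - <<'E'
from h import *
go([.5703,.1940,.18])
ims={n:manip.get_image(n) for n in('side','top')}
def crop(n,x,y,w,h,k): return cv2.resize(ims[n]['frame'][y:y+h,x:x+w,::-1],None,fx=k,fy=k,interpolation=cv2.INTER_CUBIC)
cv2.imwrite('pics/z5.png',np.hstack([crop('side',205,60,100,130,4),crop('top',125,150,100,130,4)]))
E
```

```text
clock: 20.62
position: [0.5702, 0.1941, 0.1411]
ee_rot: [-0.0, 0.039, 0.999, -0.0]
contact_force: [-0.1, 0.4, 2.0]
width: 0.0672
gripper_force: 2.5
clock: 20.87
position: [0.5702, 0.1946, 0.1412]
ee_rot: [-0.0, 0.039, 0.999, 0.0]
contact_force: [0.1, 1.6, 2.0]
width: 0.0664
gripper_force: 2.7
pos [0.5702 0.1946 0.1412] yaw_y 85.47 tilt [-0.001  0.001 -1.   ] d_tool [-0.0001 -0.0005 -0.0388] F [0.1 1.6 2. ] t 20.8667 w 0.0664
```

View pics/z5.png

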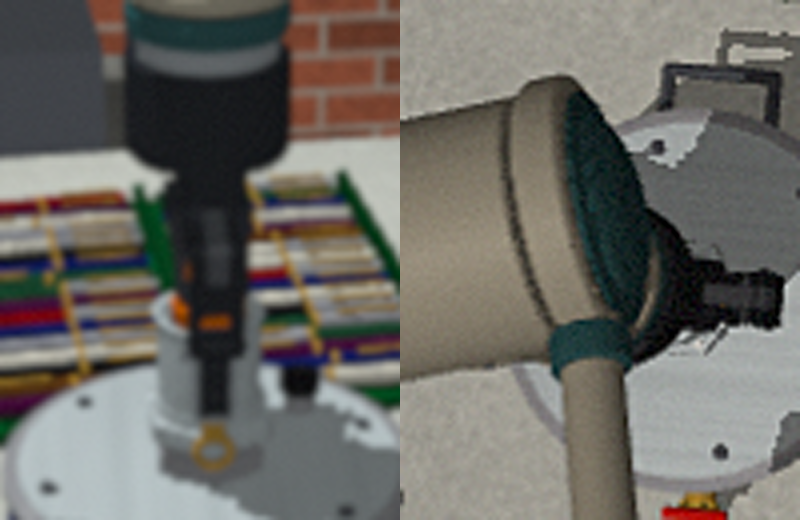

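The right arm now hangs nearly straight down, its ring at side ~(258,172). I squeeze the last bit while watching the grip force.

```bash
python3 -m pendant '[{"dx":0,"dy":0,"dz":0,"rx":0,"ry":0,"rz":0,"hand":0.0655},{"dx":0,"dy":0,"dz":0,"rx":0,"ry":0,"rz":0,"hand":0.0655},{"dx":0,"dy":0,"dz":0,"rx":0,"ry":0,"rz":0,"hand":0.0655}]'
python3 -m pendant '[{"dx":0,"dy":0,"dz":0,"rx":0,"ry":0,"rz":0,"hand":0.065},{"dx":0,"dy":0,"dz":0,"rx":0,"ry":0,"rz":0,"hand":0.065},{"dx":0,"dy":0,"dz":0,"rx":0,"ry":0,"rz":0,"hand":0.065}]'
python3 -m pendant '[{"dx":0,"dy":0,"dz":0,"rx":0,"ry":0,"rz":0,"hand":0.0645},{"dx":0,"dy":0,"dz":0,"rx":0,"ry":0,"rz":0,"hand":0.0645},{"dx":0,"dy":0,"dz":0,"rx":0,"ry":0,"rz":0,"hand":0.0645}]'
```

```text
clock: 21.22
position: [0.5702, 0.1946, 0.1413]
ee_rot: [-0.0, 0.039, 0.999, 0.0]
contact_force: [-0.3, 2.5, 2.6]
width: 0.0656
gripper_force: 13.0
clock: 21.47
position: [0.5702, 0.1945, 0.1413]
ee_rot: [-0.0, 0.039, 0.999, 0.0]
contact_force: [-1.9, 3.1, 2.4]
width: 0.0657
gripper_force: 21.7
clock: 21.72
position: [0.5702, 0.1945, 0.1413]
ee_rot: [-0.0, 0.039, 0.999, 0.0]
contact_force: [-1.7, 4.7, 4.4]
width: 0.0655
gripper_force: 21.7
```

The fingers stop solid at 65.6 mm, which is both arms on their stops (66 mm over both). I open and retreat straight up.

```bash
python3 -m pendant '[{"dx":0,"dy":0,"dz":0,"rx":0,"ry":0,"rz":0,"hand":0.07},{"dx":0,"dy":0,"dz":0,"rx":0,"ry":0,"rz":0,"hand":0.08},{"dx":0,"dy":0,"dz":0,"rx":0,"ry":0,"rz":0,"hand":0.085},{"dx":0,"dy":0,"dz":0,"rx":0,"ry":0,"rz":0,"hand":0.085},{"dx":0,"dy":0,"dz":-0.01,"rx":0,"ry":0,"rz":0,"hand":0.085},{"dx":0,"dy":0,"dz":-0.02,"rx":0,"ry":0,"rz":0,"hand":0.085},{"dx":0,"dy":0,"dz":-0.03,"rx":0,"ry":0,"rz":0,"hand":0.085},{"dx":0,"dy":0,"dz":-0.03,"rx":0,"ry":0,"rz":0,"hand":0.085},{"dx":0,"dy":0,"dz":-0.03,"rx":0,"ry":0,"rz":0,"hand":0.085},{"dx":0,"dy":0,"dz":-0.02,"rx":0,"ry":0,"rz":0,"hand":0.085},{"dx":0,"dy":0,"dz":0,"rx":0,"ry":0,"rz":0,"hand":0.085}]'
python3 -m pendant '[{"dx":-0.035,"dy":0,"dz":0,"rx":0,"ry":0,"rz":0,"hand":0.085},{"dx":-0.035,"dy":0,"dz":0,"rx":0,"ry":0,"rz":0,"hand":0.085},{"dx":-0.035,"dy":0,"dz":0,"rx":0,"ry":0,"rz":0,"hand":0.085},{"dx":-0.03,"dy":0,"dz":0,"rx":0,"ry":0,"rz":0,"hand":0.085},{"dx":-0.015,"dy":0,"dz":0,"rx":0,"ry":0,"rz":0,"hand":0.085},{"dx":0,"dy":0,"dz":0,"rx":0,"ry":0,"rz":0,"hand":0.085},{"dx":0,"dy":0,"dz":0,"rx":0,"ry":0,"rz":0,"hand":0.085}]'
python3 - <<'E'
from h import *
go([.5703,.1940,.18])
ims={n:manip.get_image(n) for n in('side','top')}
def crop(n,x,y,w,h,k): return cv2.resize(ims[n]['frame'][y:y+h,x:x+w,::-1],None,fx=k,fy=k,interpolation=cv2.INTER_CUBIC)
cv2.imwrite('pics/z6.png',np.hstack([crop('side',205,90,100,130,4),crop('top',140,160,100,130,4)]))
E
```

```text
clock: 22.63
position: [0.5731, 0.1945, 0.2877]
ee_rot: [0.006, 0.039, 0.999, 0.001]
contact_force: [0.8, 0.4, -0.1]
width: 0.0852
gripper_force: 0.0
clock: 23.22
position: [0.72, 0.1819, 0.2796]
ee_rot: [-0.001, 0.04, 0.999, -0.0]
contact_force: [1.0, -0.2, -0.2]
width: 0.0849
gripper_force: 0.0
pos [0.72   0.1819 0.2796] yaw_y 85.44 tilt [-0.003 -0.001 -1.   ] d_tool [0.1499 0.0003 0.1001] F [ 1.  -0.2 -0.2] t 23.2167 w 0.0849
```

View pics/z6.png

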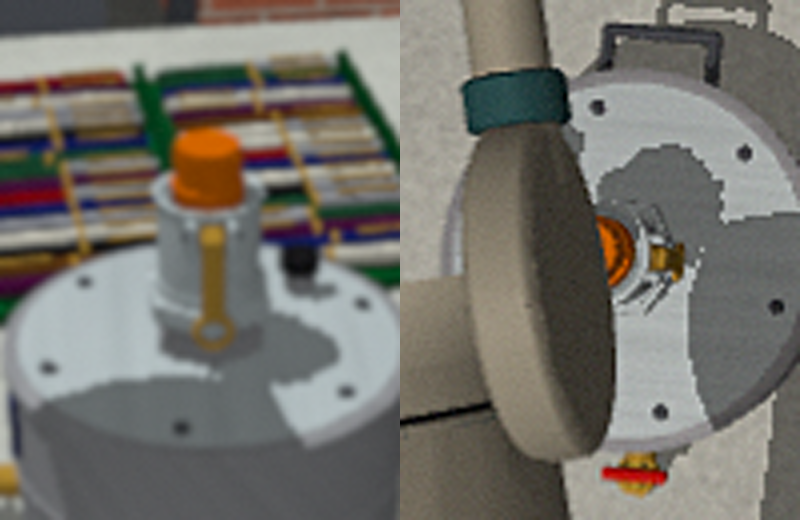

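The right arm hangs straight (side ~(258,155)), but the forearm hides the left one. I swing clear and check the left arm and the bystanders in one last picture.

```bash
python3 -m pendant '[{"dx":0,"dy":-0.02,"dz":0,"rx":0,"ry":0,"rz":0,"hand":0.085},{"dx":0,"dy":-0.035,"dz":0,"rx":0,"ry":0,"rz":0,"hand":0.085},{"dx":0.02,"dy":-0.03,"dz":0,"rx":0,"ry":0,"rz":0,"hand":0.085},{"dx":0.02,"dy":-0.03,"dz":0,"rx":0,"ry":0,"rz":0,"hand":0.085},{"dx":0.02,"dy":-0.03,"dz":0,"rx":0,"ry":0,"rz":0,"hand":0.085},{"dx":0.02,"dy":-0.03,"dz":0,"rx":0,"ry":0,"rz":0,"hand":0.085},{"dx":0.02,"dy":-0.03,"dz":0,"rx":0,"ry":0,"rz":0,"hand":0.085},{"dx":0.02,"dy":-0.03,"dz":0,"rx":0,"ry":0,"rz":0,"hand":0.085},{"dx":0.02,"dy":-0.03,"dz":0,"rx":0,"ry":0,"rz":0,"hand":0.085},{"dx":0,"dy":-0.02,"dz":0,"rx":0,"ry":0,"rz":0,"hand":0.085},{"dx":0,"dy":0,"dz":0,"rx":0,"ry":0,"rz":0,"hand":0.085},{"dx":0,"dy":0,"dz":0,"rx":0,"ry":0,"rz":0,"hand":0.085}]'
python3 - <<'E'
from h import *
go([.5703,.1940,.18])
ims={n:manip.get_image(n) for n in('side','top')}
def crop(n,x,y,w,h,k): return cv2.resize(ims[n]['frame'][y:y+h,x:x+w,::-1],None,fx=k,fy=k,interpolation=cv2.INTER_CUBIC)
f=crop('top',0,0,560,420,1)[60:360,130:430]
cv2.imwrite('pics/z7.png',np.vstack([np.hstack([crop('side',215,105,80,60,5),crop('top',145,185,80,60,5)]),np.hstack([f,crop('side',0,0,560,420,1)[105:405,120:500],np.zeros((300,120,3),'uint8')])]))
# where the tips of closed/open left arm would appear in the crop
c=np.array([.5703,.194,.1745]); y=np.array([.0802,.9968,0])
for th in (0,.3,.6): print(th,((proj(ims['top'],c+y*(.024+.055*np.sin(th)+.009*np.cos(th))+[0,0,-.055*np.cos(th)])[0]-[145,185])*5+[400,0]).round())
print('right0',((proj(ims['top'],c-y*.033+[0,0,-.0])[0]-[145,185])*5+[400,0]).round())
E
```

```text
clock: 24.32
position: [0.5567, -0.0908, 0.2823]
ee_rot: [0.001, 0.04, 0.999, 0.0]
contact_force: [-0.4, 0.4, 0.3]
width: 0.085
gripper_force: 0.0
pos [ 0.5567 -0.0908  0.2823] yaw_y 85.38 tilt [ 0.001  0.    -1.   ] d_tool [0.0095 0.2849 0.1024] F [-0.4  0.4  0.3] t 24.3167 w 0.085
0 [578. 192.]
0.3 [540. 189.]
0.6 [504. 185.]
right0 [709. 200.]
```

View pics/z7.png

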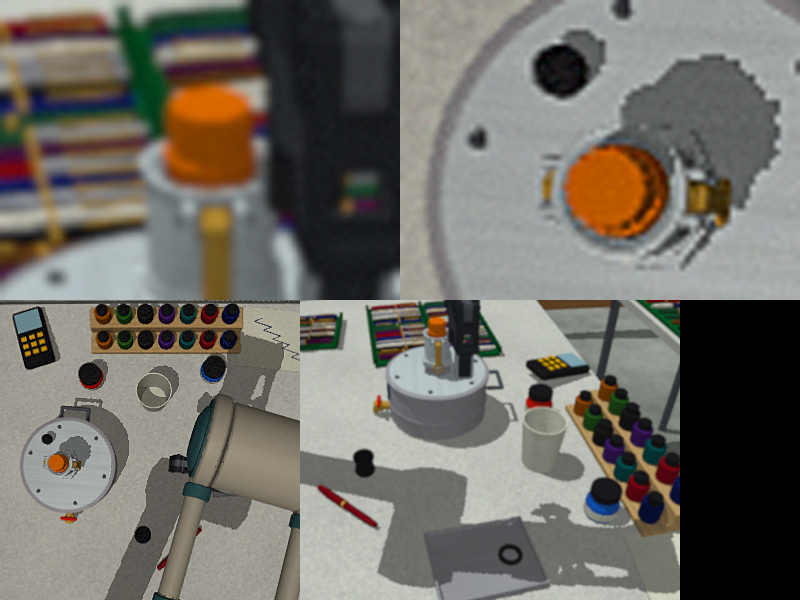

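Both arms are flat. The brass of the left arm shows only next to the coupler at crop (548,187), where a closed arm should be, and the 65.6 mm squeeze agrees. The bystanders are where they started, and the robot is clear.

```bash
python3 -c "
from rig import manip
print(manip.sign_off())"
```

```text
the job is handed in; nothing more can be done
None
```

The filling port is closed and the job handed in at about 24 s: the plug went home at 22 N, both cam arms were squeezed onto their stops together (65.6 mm over both), and the gripper let go with the bystanders undisturbed.

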